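# Square the fallen tin into the labelling jig

### The arm

A 6-joint arm with a two-finger parallel gripper is mounted at the origin on the work surface. World frame = base frame: x ahead of the robot, y to its left, z up, the work surface at z = 0. Lengths are in mm, angles in rad, forces in N, time in s.
With the tool pointing down it reaches from about 325 to 750 mm from the base axis. Payload 7.6 kg.
Tool frame: the origin (TCP) lies midway between the tips of the shut fingers; the grasp point (between the pads) lies 19 mm behind it (bot.hold_point_z is the distance from the TCP to the grasp point, in mm); z points along the fingers, y is the direction in which the jaws open and shut (so a half turn about z gives the same grasp; the last joint's range is limited). The gripper opens to 85 mm and grips with 20 to 120 N. Pads are 22 mm wide; open, the fingers measure 114 mm over their backs; the gripper's body (76 mm by 85 mm) begins 54 mm behind the grasp point. The pads swing forward as they close: fully open they stand 13 mm farther back than shut.
Start: joints at [1.23, 0.052, 1.401, -0, 1.689, -0.07], TCP at [140.421, 505.893, 231.323] pointing down, gripper open.
Joint ranges: [-2.9, 2.9], [-0.91, 2.17], [0.12, 2.37], [-1.06, 4.2], [0.26, 2.73], [-2.93, 2.93]. Speed limits (rad/s): [2.57, 2.57, 3.01, 3.14, 3.14, 3.14].

### API

Orientations are given as a 3x3 rotation matrix whose columns are the frame's x, y, z axes.
In Python, from cell import status, viewer, bot, finder gives the robot as it stands.
- The arm moves only by the shell command python3 -m pendant 'ROWS'. ROWS is text: rows parted by semicolons, each of 7 numbers parted by spaces: the shift along the tool's x, y, z in m, then the turn, a rotation vector about the tool's x, y, z in rad, then the finger opening in m, from 0 to 0.0854. In form: dx dy dz ax ay az hand; .... A call has 1 to 5 rows; each row is the pose to reach, as a shift and turn from the pose measured when the call began, along the tool's axes at that moment; what a row does not reach only later rows make up. A row lasts 1/12 s, in which the tool goes at most 41.7 mm and 7.16 degrees, less where a joint would pass 70% of its speed; a pose out of reach is approached as far as the arm can. A call with a gripper value outside its range is refused whole. The fingers move at their own pace and stop on an object; the grip force is fixed at half the most. Time passes only in rows, so rows that repeat a pose let the fingers close. It gives the time, the measured TCP pose, the force and the opening at its end, in the units of the state.
- status.sense(): the state, without advancing time (a new reading comes with each control period).
- viewer.get_image(name): name is "scene" or "top" or "wrist"; returns a dict with "image" (480x640x3 uint8, blue, green, red), "depth" (480x640 float32, mm along the optical axis (not along the pixel's ray), 0 where there is no reading), "fovy" (degrees; the focal length in pixels is half the picture's height over the tangent of half this angle, whatever the lens; pixels are square), "cx", "cy" (the principal point, pixels), "R" (3x3) and "t" (3): a world point X has camera coordinates R X + t. Camera axes: x right, y down, z forward; pixel columns grow to the right and rows downward; lengths in mm; the calibration is good to about 2 mm. A picture is of the moment at which its call begins.
- bot.sign_off(): hands the job in, once; it reports no verdict.
Trained networks look in the newest picture that a camera, given by its name, has taken for a name from the list of things; names that differ only in an ending like _2 or _b are one class to them, and where a whole thing is asked for, a point or a joint stands for the part that bears it (a point fixed in the world has none). Each returns a list of dicts, best first, with "confidence" (0 to 1); they miss things now and then, are a little off and sometimes report something else, mostly with a low value. They report only what shows in the picture. A call takes as long as a camera call. They do not tell look-alikes from the thing itself.
- finder.look_for(query, camera): "extent" ([left, top, right, bottom] in pixels, round what is visible of it).
- finder.masks_of(query, camera): "pixels" (480x640 bool, what is visible of it) and "extent" ([left, top, right, bottom] in pixels, round what is visible of it).
The state is a dict: "t": time; "joints": joint angles; "joint_velocities": joint speeds; "joint_efforts": joint torques, N m; "tcp_pos": TCP position; "orientation": TCP orientation; "contact_force": force on the tool from outside, world axes, zero at the start; "wrist_torque": the same for the moment, N m; "gripper_width": finger opening in mm.
Only numpy, scipy, OpenCV 4.12 (cv2) and the standard library are available. Lean on these libraries where they do the work, as an engineer would, in place of code of your own. Each camera call takes 0.05 s, during which the arm holds its last target.

### The job

The square tin has fallen over: stand it upright, cap up, on the base board of the labelling jig and press it into the jig's corner so that it bears firmly on both fences at once, flat against each. Finish while still holding and pressing it there with the fingers, ready for its label; do not let go. Leave the other things on the bench where they are.

Things in the scene. Friction and masses are not known exactly. Their poses are not given: they have to be found in the camera images.
- tin: Empty, closed, rigid square bare-metal tin, about 150 g, with a round black screw cap. Body 58 x 58 mm, 95 mm tall; the cap (34 mm diameter), on the middle of the top, makes it 111 mm in all. Origin: centre of its underside; z axis from underside to cap, x and y square to its flat sides. It starts lying on a flat side on the bench (origin 29 mm above it, z level).
- jig: Labelling jig fixed to the bench: plywood base board 190 x 190 mm, 9 mm thick, with two aluminium fences at a right angle on it, their tops 47 mm above the bench. Origin: centre of the board's underside; x towards the far fence, y towards the side fence, z up.
- jig_corner (a point): Inner corner of the jig, where the two fences' inner faces meet, at the top of the base board (9 mm above the bench). x points straight into the far fence, y into the side fence, z up. The free space lies to -x and -y, where the board reaches 155 mm from this point. The tin, home in the corner, has its origin at (-29, -29, 0) mm in these axes.
- fence_far: Fixed aluminium fence of the jig whose inner face looks along -x of jig_corner, 177 mm long and 22 mm thick, rising 38 mm above the base board; it runs along y, from 22 mm past the corner to 155 mm along -y. Its origin and axes are those of the jig: the middle of the base board's underside, (-60, -60, -9) mm from jig_corner.
- fence_side: Fixed aluminium fence of the jig whose inner face looks along -y of jig_corner, 145 mm long and 22 mm thick, rising 38 mm above the base board; it starts at the far fence and runs along -x. Its origin and axes are those of the jig, as for fence_far.
- round_can: Bystander: closed round metal can, 72 mm diameter, 100 mm tall, standing upright. Origin at the centre of its underside. Leave it alone.
- tub: Bystander: open green plastic tub, 130 x 160 mm, 60 mm high. Origin at the centre of its underside. Leave it alone.
- hive_tool: Bystander: flat steel scraper lying on the bench, 205 mm long, up to 45 mm wide, 5 mm thick, with a red middle. Origin near the middle of its underside, its length along its x axis. Leave it alone.
There are look-alikes about, which are no part of the job. Leave any brown or green look-alike of the tin alone.

How it is judged (in metres and radians):
On the way:
1. the tin has been stood up, cap upward (angle between tin's own z axis and vertical below 0.15 rad), for 0.2 s.
At the end, for the whole second after the job is handed in: In the last second: fingers on the tin and the tin on each fence with over 1.5 N; tin upright and square to the jig (0.06 rad, any side to either fence), underside on the board (-3 to +4 mm), origin within 3 mm of home along both fence directions, at rest (under 20 mm/s) (contact force between tin and fence_far above 1.5 N and contact force between tin and fence_side above 1.5 N and contact force between the fingers and tin above 1.5 N and angle between tin's own z axis and vertical below 0.06 rad and (angle between the x axis of tin and the x axis of jig_corner, either way round below 0.06 rad or angle between the x axis of tin and the y axis of jig_corner, either way round below 0.06 rad) and x of tin in the frame of jig_corner between -0.032 and -0.026 m and y of tin in the frame of jig_corner between -0.032 and -0.026 m and z of tin in the frame of jig_corner between -0.003 and 0.004 m and linear speed of tin below 0.02 m/s); the arm keeps its last pose, push and grip.
It fails at once if the round can is moved more than 30 mm (distance of round_can from where it was at the start of the episode above 0.03 m).
It fails at once if the tub is moved more than 30 mm (distance of tub from where it was at the start of the episode above 0.03 m).
It fails at once if the scraper is moved more than 30 mm (distance of hive_tool from where it was at the start of the episode above 0.03 m).
It also fails if it takes over 67 s, if anything falls off the work surface, if the arm or the gripper's body presses on something with over 40 N, if the wrist force passes 120 N, or if a joint passes its speed limit or range.

## Working session

There is one attempt and no reset: what is moved stays moved. The work goes in short steps, Python scripts to look and compute and a shell command to move; the robot and the scene stay as the last step left them, time stands still between calls to the robot, and variables do not carry over. Pictures are saved under pics/ and viewed, and the job is handed in when it is done.

```bash
ls; mkdir -p pics; python3 - <<'E'
from cell import status, viewer, bot, finder
import cv2
s=status.sense(); print(s)
for n in ["scene","top","wrist"]:
    d=viewer.get_image(n); cv2.imwrite(f"pics/{n}0.png",d["image"]); print(n,d["fovy"],d["R"],d["t"])
    for q in ["tin","jig","round_can","tub","hive_tool"]:
        try: print(q,[(round(r["confidence"],2),[int(v) for v in r["extent"]]) for r in finder.look_for(q,n)])
        except Exception as e: print(q,e)
E
```

```text
pics
{'t': 0.0, 'joints': array([ 1.22971586e+00,  5.28805844e-02,  1.40175043e+00,  1.87618236e-05,
        1.68862152e+00, -7.02611072e-02]), 'joint_velocities': array([-8.82154599e-04, -4.79487706e-04,  1.06186053e-03, -3.93517423e-04,
        7.64524065e-05,  1.06667004e-04]), 'joint_efforts': array([-5.93813420e-04, -3.81670582e+01, -3.60190094e+01, -9.86458667e-05,
        6.16380974e-03,  1.82077116e-05]), 'tcp_pos': array([140.2966518 , 505.58185336, 230.43652685]), 'orientation': array([[-9.63552571e-01,  2.67518437e-01, -5.72798528e-04],
       [ 2.67519016e-01,  9.63551321e-01, -1.55803124e-03],
       [ 1.35118696e-04, -1.65447951e-03, -9.99998622e-01]]), 'contact_force': array([ 0.11681345, -0.24924885, -0.18004331]), 'wrist_torque': array([-0.02882226, -0.0028587 ,  0.00372557]), 'gripper_width': 85.68713150764765}
scene 51.91082406017414 [[-0.8003989   0.59909588 -0.02111231]
 [ 0.38546839  0.48737931 -0.78350209]
 [-0.45910317 -0.63525234 -0.62103039]] [ 450.20419031 -128.78110738 1548.55471363]
tin [(0.95, [264, 171, 298, 202]), (0.94, [262, 202, 306, 235]), (0.76, [
[... 252 characters left out ...]
405 [[ 0.01891285 -0.99979247 -0.00757044]
 [-0.9863317  -0.01741755 -0.16384873]
 [ 0.16368287  0.01056582 -0.98645643]] [ -32.21409516  557.56561575 1201.35049143]
tin [(0.8, [452, 273, 494, 320]), (0.72, [386, 185, 435, 219]), (0.63, [395, 236, 421, 285]), (0.6, [385, 306, 428, 348])]
jig [(0.87, [169, 223, 263, 317])]
round_can [(0.95, [454, 179, 489, 216])]
tub [(0.7, [264, 138, 332, 200])]
hive_tool [(0.97, [146, 181, 221, 202])]
wrist 66.95522238055017 [[ 0.26747978  0.96356296  0.00099704]
 [ 0.91615958 -0.25464115  0.30953112]
 [ 0.29850661 -0.08187987 -0.95088879]] [-525.81428525  -40.37119185  378.73501999]
tin []
jig [(0.97, [117, 412, 239, 479])]
round_can []
tub []
hive_tool []
```

View pics/scene0.png

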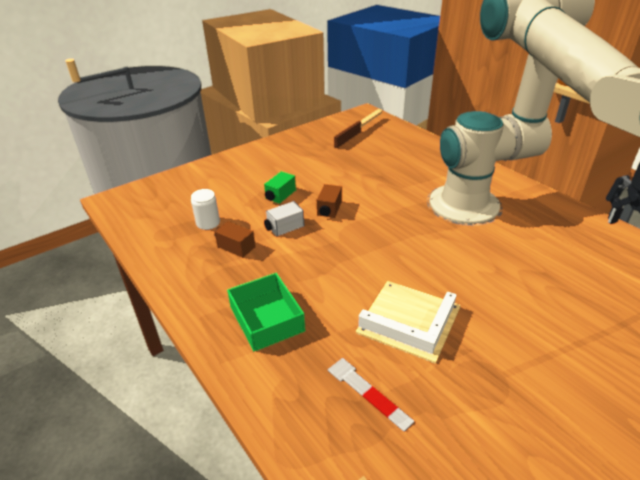

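View pics/top0.png

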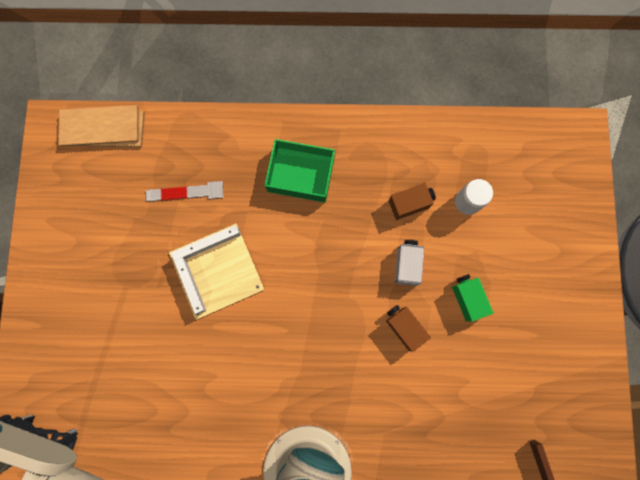

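```bash
python3 - <<'E'
import cv2
a=cv2.imread('pics/top0.png')[170:370,360:520]; b=cv2.imread('pics/scene0.png')[150:270,180:360]
cv2.imwrite('pics/c1.png',cv2.resize(a,None,fx=3,fy=3,interpolation=cv2.INTER_CUBIC)); cv2.imwrite('pics/c2.png',cv2.resize(b,None,fx=4,fy=4,interpolation=cv2.INTER_CUBIC))
E
```

```text
(no output)
```

View pics/c1.png

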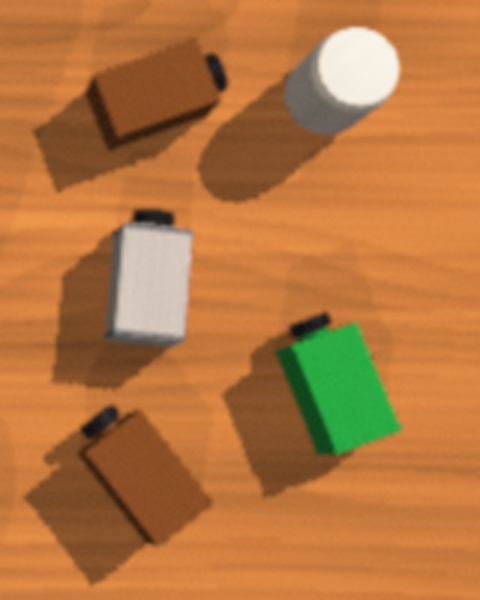

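View pics/c2.png

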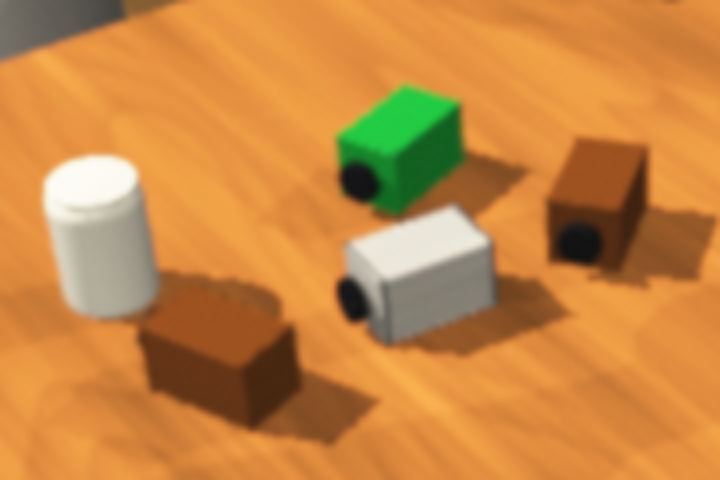

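The candidates in the top view are bare-metal grey (408,262), brown (411,200), brown (408,328) and green (474,299). The grey one is the tin: bare metal with a black cap. Its cap points up in the image, and both enlarged crops confirm it. The jig's inner corner is near (175,258). Next I'll measure.

```bash
cat > h.py <<'E'
from cell import status, viewer, bot, finder
import cv2, numpy as np
np.set_printoptions(suppress=True,precision=3)
def world(d):
    h,w=d["depth"].shape; f=h/2/np.tan(np.radians(d["fovy"])/2)
    v,u=np.mgrid[:h,:w]; z=d["depth"].astype(float)
    P=np.stack([(u-d["cx"])/f*z,(v-d["cy"])/f*z,z],-1)
    W=(P-d["t"])@d["R"]; W[z==0]=np.nan; return W
def rect(pts):
    r=cv2.minAreaRect(pts.astype(np.float32)); return r
E
python3 - <<'E'
from h import *
for n in ["top","scene"]:
    d=viewer.get_image(n); W=world(d)
    for r in finder.masks_of("tin",n):
        e=r["extent"]; m=r["pixels"]; col=d["image"][m].mean(0)
        p=W[m]; p=p[np.isfinite(p[:,0])]
        t=p[(p[:,2]>50)&(p[:,2]<70)]
        print(n,r["confidence"],np.array(e),col, np.median(p,0)); 
        if len(t)>20: print("   top face",len(t),rect(t[:,:2]),t[:,2].mean())
    for q in ["jig","round_can","tub","hive_tool"]:
      for r in finder.masks_of(q,n)[:1]:
        p=W[r["pixels"]];p=p[np.isfinite(p[:,0])]
        print(n,q,np.median(p,0),rect(p[:,:2]))
        if q=="jig":
            t=p[(p[:,2]>40)&(p[:,2]<55)]; b=p[(p[:,2]>2)&(p[:,2]<16)]
            print("  fence tops",rect(t[:,:2]),t[:,2].mean()," board",rect(b[:,:2]),b[:,2].mean())
E
```

```text
top 0.95 [384.8 303.1 429.8 349.9] [ 36.199  72.77  127.463] [ 351.751 -237.427   56.647]
   top face 950 ((353.7380676269531, -238.2730255126953), (107.22937774658203, 58.38364791870117), 38.64030838012695) 57.34201850351923
top 0.89 [383.9 186.9 436.7 214.6] [ 33.562  69.817 122.908] [ 671.753 -250.42    56.502]
   top face 839 ((675.5292358398438, -251.79248046875), (59.38979721069336, 96.39563751220703), 20.81521987915039) 57.42788621824275
top 0.86 [452.7 273.6 491.9 319. ] [ 57.801 142.465  42.876] [ 426.015 -395.285   56.132]
   top face 933 ((425.11212158203125, -403.9624328613281), (94.84599304199219, 59.75187683105469), 21.62522315979004) 57.084852431369264
top 0.84 [396.  235.  423.2 284.7] [152.113 163.08  177.249] [ 509.992 -244.171   56.54 ]
   top face 893 ((515.4202270507812, -247.53485107421875), (58.83118438720703, 107.21296691894531), 84.89483642578125) 57.28469566898031
top jig [485.823 246.225   9.491] ((489.0419921875, 249.1171112060547), (193.3354034423828, 193.6937255859375), 24.392824172973633)
  fence tops ((490.1270446777344, 241.7607421875), (168.332077026
[... 1184 characters left out ...]
5013084411621)
  fence tops ((488.8058166503906, 239.9033966064453), (169.59817504882812, 177.76170349121094), 25.34539794921875) 47.971637979991556  board ((471.69683837890625, 229.81683349609375), (234.5482177734375, 209.8874969482422), 25.55013084411621) 10.499927447353752
scene round_can [ 690.305 -386.786   71.715] ((644.3671264648438, -438.08489990234375), (170.4319610595703, 68.99032592773438), 39.124267578125)
scene tub [747.294  26.028  20.72 ] ((733.1190185546875, 4.25189208984375), (231.23817443847656, 155.63720703125), 80.02002716064453)
scene hive_tool [694.767 345.08    6.585] ((695.5833740234375, 340.87042236328125), (50.04539489746094, 210.75567626953125), 3.6031906604766846)
```

```bash
cat >> h.py <<'E'
from scipy.spatial.transform import Rotation as Ro
def to(R,p,say=True):
    s=status.sense(); R0=s["orientation"]; 
    d=R0.T@(np.array(p)-s["tcp_pos"])/1000; a=Ro.from_matrix(R0.T@R).as_rotvec()
    print("t",s["t"],"shift m",d.round(4),"rot",a.round(4),"deg",round(np.degrees(np.linalg.norm(a)),1),"J",s["joints"],"w",s["gripper_width"],"F",s["contact_force"])
U=np.array([0,0,1.])
yt=np.radians(-5.0); AX=np.array([np.cos(yt),np.sin(yt),0])
def lying(a):  # a deg inward tilt
    a=np.radians(a); z=-np.sin(a)*AX-np.cos(a)*U; x=np.cos(a)*AX-np.sin(a)*U
    return np.stack([x,np.cross(z,x),z],1)
YJ=np.radians(24.8); XJ=np.array([np.cos(YJ),np.sin(YJ),0]); YJv=np.array([-np.sin(YJ),np.cos(YJ),0])
CORNER=np.array([517.7,327.8,9.])
def upright(a,h=None):  # same grasp, tin upright, tool pointing along h
    h=YJv if h is None else h
    a=np.radians(a); z=np.cos(a)*h-np.sin(a)*U; x=np.sin(a)*h+np.cos(a)*U
    return np.stack([x,np.cross(z,x),z],1)
E
python3 - <<'E'
from h import *
print(bot.hold_point_z)
R=lying(35); g=np.array([532,-249.2,32]); print(R)
to(R,g-R[:,2]*131)
E
```

```text
18.700000000000003
[[ 0.816 -0.087 -0.571]
 [-0.071 -0.996  0.05 ]
 [-0.574  0.    -0.819]]
t 1.5 shift m [-0.653 -0.609  0.092] rot [ 0.892 -0.082  2.828] deg 170.0 J [ 1.23   0.052  1.401 -0.     1.689 -0.07 ] w 85.59793519209266 F [-0.109 -0.607  0.24 ]
```

```bash
python3 -m pendant '-0.65 -0.61 0.03 0.89 -0.08 2.83 0.0854;-0.65 -0.61 0.03 0.89 -0.08 2.83 0.0854;-0.65 -0.61 0.03 0.89 -0.08 2.83 0.0854;-0.65 -0.61 0.03 0.89 -0.08 2.83 0.0854;-0.65 -0.61 0.03 0.89 -0.08 2.83 0.0854'; python3 - <<'E'
from h import *
R=lying(35); g=np.array([532,-249.2,32]); 
to(R,g-R[:,2]*131)
print(status.sense()["tcp_pos"])
E
```

```text
t: 1.92
tcp_pos: [249.0, 326.4, 224.4]
orientation: [[-0.645, 0.759, -0.086], [0.761, 0.628, -0.164], [-0.071, -0.171, -0.983]]
contact_force: [1.3, 0.5, -0.2]
gripper_width: 85.7
t 1.9167 shift m [-0.668 -0.079  0.148] rot [ 0.702 -0.066  2.228] deg 133.9 J [ 0.858 -0.125  1.597 -0.044  1.851  0.153] w 85.68518428716146 F [ 1.28   0.503 -0.245]
[249.019 326.379 224.446]
```

```bash
python3 -m pendant '-0.668 -0.079 0.1 0.70 -0.07 2.23 0.0854;-0.668 -0.079 0.1 0.70 -0.07 2.23 0.0854;-0.668 -0.079 0.1 0.70 -0.07 2.23 0.0854;-0.668 -0.079 0.1 0.70 -0.07 2.23 0.0854;-0.668 -0.079 0.1 0.70 -0.07 2.23 0.0854'; python3 - <<'E'
from h import *
R=lying(35); g=np.array([532,-249.2,32]); 
to(R,g-R[:,2]*131)
E
```

```text
t: 2.33
tcp_pos: [360.1, 150.2, 213.1]
orientation: [[-0.117, 0.962, -0.245], [0.967, 0.055, -0.247], [-0.224, -0.266, -0.938]]
contact_force: [0.0, 0.6, 1.0]
gripper_width: 85.4
t 2.3333 shift m [-0.405  0.235  0.109] rot [ 0.515 -0.049  1.631] deg 98.0 J [ 0.396 -0.058  1.582 -0.144  1.944  0.277] w 85.35291895897134 F [0.018 0.623 1.035]
```

```bash
python3 -m pendant '-0.405 0.235 0.08 0.515 -0.05 1.63 0.0854;-0.405 0.235 0.08 0.515 -0.05 1.63 0.0854;-0.405 0.235 0.08 0.515 -0.05 1.63 0.0854;-0.405 0.235 0.08 0.515 -0.05 1.63 0.0854;-0.405 0.235 0.08 0.515 -0.05 1.63 0.0854'; python3 - <<'E'
from h import *
R=lying(35); g=np.array([532,-249.2,32]); 
to(R,g-R[:,2]*131)
E
```

```text
t: 2.75
tcp_pos: [471.5, -24.9, 192.4]
orientation: [[0.421, 0.804, -0.42], [0.814, -0.539, -0.217], [-0.4, -0.251, -0.881]]
contact_force: [1.0, 0.1, 0.4]
gripper_width: 85.5
t 2.75 shift m [-0.11   0.246  0.04 ] rot [ 0.327 -0.031  1.035] deg 62.2 J [-0.002  0.267  1.306 -0.242  2.002  0.481] w 85.45752501735873 F [0.975 0.062 0.374]
```

```bash
python3 -m pendant '-0.11 0.246 0.04 0.327 -0.03 1.035 0.0854;-0.11 0.246 0.04 0.327 -0.03 1.035 0.0854;-0.11 0.246 0.04 0.327 -0.03 1.035 0.0854;-0.11 0.246 0.04 0.327 -0.03 1.035 0.0854;-0.11 0.246 0.04 0.327 -0.03 1.035 0.0854'; python3 - <<'E'
from h import *
R=lying(35); g=np.array([532,-249.2,32]); 
to(R,g-R[:,2]*131)
E
```

```text
t: 3.17
tcp_pos: [574.2, -201.3, 151.5]
orientation: [[0.766, 0.345, -0.543], [0.359, -0.929, -0.084], [-0.533, -0.13, -0.836]]
contact_force: [1.3, 1.8, 1.1]
gripper_width: 85.4
t 3.1667 shift m [ 0.012  0.064 -0.003] rot [ 0.139 -0.013  0.439] deg 26.4 J [-0.289  0.767  0.741 -0.285  2.15   0.794] w 85.42329333425153 F [1.277 1.805 1.059]
```

```bash
python3 -m pendant '0.012 0.064 -0.003 0.139 -0.013 0.439 0.0854;0.012 0.064 -0.003 0.139 -0.013 0.439 0.0854;0.012 0.064 -0.003 0.139 -0.013 0.439 0.0854;0.012 0.064 -0.003 0.139 -0.013 0.439 0.0854;0.012 0.064 -0.003 0.139 -0.013 0.439 0.0854'; python3 - <<'E'
from h import *
R=lying(35); g=np.array([532,-249.2,32]); 
to(R,g-R[:,2]*131)
d=viewer.get_image("wrist"); cv2.imwrite("pics/w1.png",d["image"]); W=world(d)
for r in finder.masks_of("tin","wrist"):
    p=W[r["pixels"]]; p=p[np.isfinite(p[:,0])]; t=p[(p[:,2]>53)&(p[:,2]<63)]
    print(r["confidence"],np.array(r["extent"]),d["image"][r["pixels"]].mean(0),rect(t[:,:2]) if len(t)>20 else '',t[:,2].mean())
E
```

```text
t: 3.58
tcp_pos: [606.6, -257.9, 137.1]
orientation: [[0.814, -0.093, -0.573], [-0.076, -0.996, 0.053], [-0.575, 0.0, -0.818]]
contact_force: [0.3, 0.5, 0.8]
gripper_width: 85.3
t 3.5833 shift m [-0.001 -0.002 -0.002] rot [-0.003  0.002 -0.005] deg 0.4 J [-0.387  1.05   0.34  -0.232  2.33   1.167] w 85.31365051114474 F [0.3   0.537 0.774]
0.84 [164.6   1.4 441.8 162.7] [ 36.857  66.639 111.767] ((673.5003051757812, -252.48806762695312), (59.90782928466797, 95.10446166992188), 21.016021728515625) 57.250808414741506
0.71 [282.8 298.8 377.7 365.5] [33.95  57.953 95.202] ((348.9660339355469, -242.6149444580078), (95.67443084716797, 59.00247573852539), 37.85232925415039) 56.96325979407258
0.69 [275.5 182.3 362.4 304.7] [128.248 134.544 140.981] ((508.9373474121094, -247.86077880859375), (58.74632263183594, 96.22273254394531), 85.0978775024414) 57.160600678077856
```

View pics/w1.png

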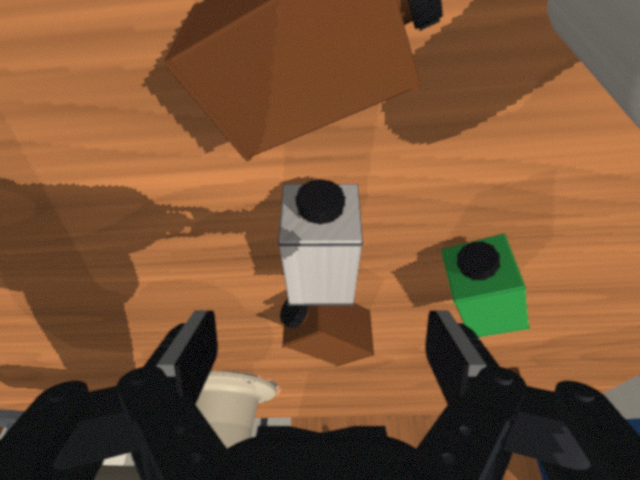

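```bash
python3 - <<'E'
from h import *
d=viewer.get_image("wrist"); s=status.sense()
c=-np.array(d["R"]).T@d["t"]; print("cam",c,"in tool",s["orientation"].T@(c-s["tcp_pos"]))
W=world(d); f=240/np.tan(np.radians(d["fovy"])/2)
m=[r for r in finder.masks_of("tin","wrist") if d["image"][r["pixels"]].mean(0)[0]>100][0]["pixels"]
p=W[m];p=p[np.isfinite(p[:,0])]; c_=p[(p[:,2]<50)]; print("front face",np.median(c_,0), np.percentile(p@AX,[1,99]))
R=lying(35); g=np.array([529.4,-249.7,32]); to(R,g+R[:,2]*18.7)
E
```

```text
cam [ 754.139 -268.614  209.658] in tool [  80.824    0.309 -141.744]
front face [ 557.388 -253.27    34.842] [484.318 591.582]
t 3.7833 shift m [-0.002  0.001  0.152] rot [ 0.001 -0.001  0.003] deg 0.2 J [-0.383  1.043  0.344 -0.234  2.329  1.161] w 85.66303496380029 F [-0.609  0.255 -0.799]
```

```bash
python3 - <<'E'
from h import *
R=lying(22); g=np.array([528.5,-249.6,33]); to(R,g-R[:,2]*90)
E
```

```text
t 3.7833 shift m [-0.024  0.001  0.045] rot [0.001 0.226 0.003] deg 12.9 J [-0.383  1.043  0.344 -0.234  2.329  1.161] w 85.66303496380029 F [-0.609  0.255 -0.799]
```

```bash
python3 -m pendant '-0.012 0 0.0 0 0.11 0 0.0854;-0.024 0.001 0.03 0 0.226 0.003 0.0854;-0.024 0.001 0.045 0 0.226 0.003 0.0854;-0.024 0.001 0.045 0 0.226 0.003 0.0854'; python3 - <<'E'
from h import *
R=lying(22); g=np.array([528.5,-249.6,33]); to(R,g+R[:,2]*18.7)
E
```

```text
t: 4.12
tcp_pos: [556.0, -250.3, 112.7]
orientation: [[0.921, -0.084, -0.38], [-0.077, -0.996, 0.035], [-0.381, -0.003, -0.924]]
contact_force: [-0.0, 0.5, -1.5]
gripper_width: 85.9
t 4.1167 shift m [0.005 0.002 0.103] rot [-0.002  0.007  0.004] deg 0.5 J [-0.426  0.659  0.926 -0.134  1.925  1.206] w 85.86111199309855 F [-0.01   0.46  -1.476]
```

```bash
python3 -m pendant '0.005 0.002 0.035 0 0.007 0.004 0.0854;0.005 0.002 0.07 0 0.007 0.004 0.0854;0.005 0.002 0.09 0 0.007 0.004 0.0854;0.005 0.002 0.103 0 0.007 0.004 0.0854;0.005 0.002 0.103 0 0.007 0.004 0.0854'; python3 - <<'E'
from h import *
R=lying(22); g=np.array([528.5,-249.6,33]); to(R,g+R[:,2]*18.7)
d=viewer.get_image("wrist"); cv2.imwrite("pics/w2.png",d["image"])
E
```

```text
t: 4.53
tcp_pos: [519.1, -247.5, 13.3]
orientation: [[0.922, -0.085, -0.378], [-0.078, -0.996, 0.036], [-0.379, -0.004, -0.925]]
contact_force: [-0.5, 0.3, -0.6]
gripper_width: 85.3
t 4.5333 shift m [ 0.002  0.001 -0.003] rot [-0.003  0.005  0.003] deg 0.4 J [-0.446  0.654  1.141 -0.132  1.713  1.215] w 85.26617806095135 F [-0.452  0.324 -0.645]
```

View pics/w2.png

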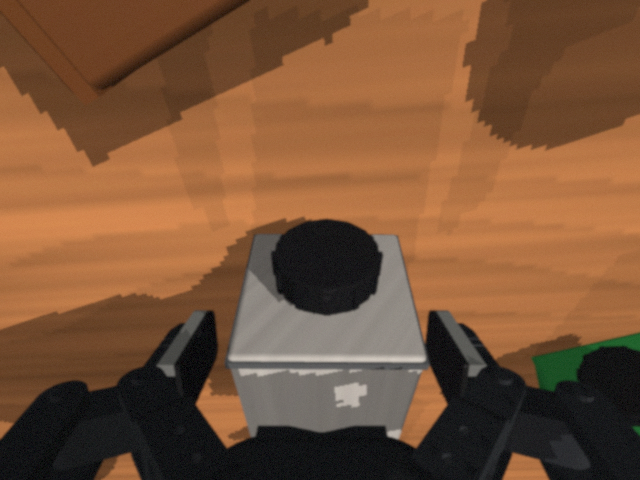

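The tin's top is centred between the pads (200–440, row 350), with its cap at (327,262). I'll close now.

```bash
python3 -m pendant '0.002 0.001 -0.004 0 0.005 0.003 0.06;0.002 0.001 -0.004 0 0.005 0.003 0.04;0.002 0.001 -0.004 0 0.005 0.003 0.04;0.002 0.001 -0.004 0 0.005 0.003 0.04;0.002 0.001 -0.004 0 0.005 0.003 0.04'; python3 -m pendant '0 0 0 0 0 0 0.04;0 0 0 0 0 0 0.04;0 0 0 0 0 0 0.04'
```

```text
t: 5.0
tcp_pos: [525.6, -249.8, 20.8]
orientation: [[0.926, -0.088, -0.366], [-0.082, -0.996, 0.032], [-0.367, 0.0, -0.93]]
contact_force: [2.5, 1.5, 7.0]
gripper_width: 57.7
t: 5.25
tcp_pos: [525.7, -249.8, 20.8]
orientation: [[0.927, -0.087, -0.366], [-0.081, -0.996, 0.032], [-0.367, 0.0, -0.93]]
contact_force: [4.0, -0.5, 7.0]
gripper_width: 57.0
```

```bash
python3 -m pendant '-0.007 0 -0.019 0 0 0 0.04;-0.02 0 -0.05 0 0 0 0.04;-0.035 0 -0.087 0 0 0 0.04;-0.05 0 -0.124 0 0 0 0.04;-0.062 0 -0.155 0 0 0 0.04'; python3 - <<'E'
from h import *
d=viewer.get_image("wrist"); cv2.imwrite("pics/w3.png",d["image"])
d=viewer.get_image("scene"); cv2.imwrite("pics/s3.png",d["image"])
# waypoint: over mid-bench, and final
R=upright(22); print(R); home=CORNER-29*XJ-29*YJv
g=home+np.array([0,0,71]); to(R,g+R[:,2]*18.7+np.array([0,0,100])-60*XJ-60*YJv)
E
```

```text
t: 5.67
tcp_pos: [524.9, -249.7, 190.4]
orientation: [[0.927, -0.088, -0.365], [-0.082, -0.996, 0.032], [-0.366, 0.0, -0.93]]
contact_force: [1.4, 0.6, -1.4]
gripper_width: 57.4
[[-0.157  0.908 -0.389]
 [ 0.34   0.419  0.842]
 [ 0.927  0.    -0.375]]
t 5.7667 shift m [-0.088 -0.469  0.055] rot [ 0.895  0.91  -2.047] deg 138.2 J [-0.445  0.511  0.962 -0.143  2.007  1.176] w 57.00846427808096 F [ 0.198 -0.195 -1.686]
```

View pics/s3.png

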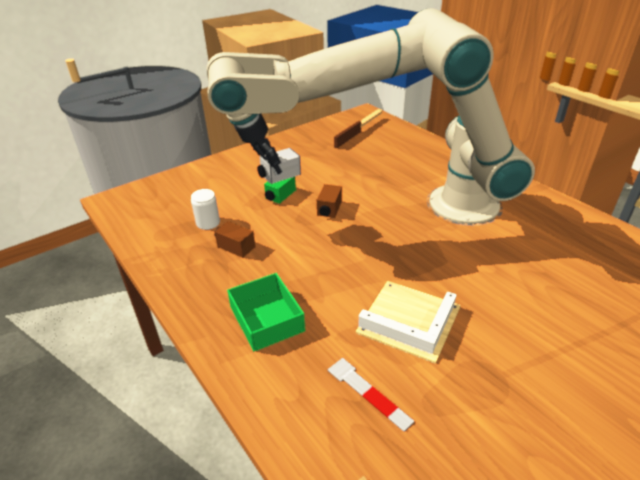

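```bash
python3 -m pendant '-0.04 -0.03 0.0 0.11 0.11 -0.25 0.04;-0.05 -0.06 0.0 0.2 0.2 -0.46 0.04;-0.05 -0.09 0.0 0.3 0.3 -0.68 0.04;-0.05 -0.12 0.0 0.3 0.3 -0.68 0.04;-0.05 -0.15 0.0 0.3 0.3 -0.68 0.04'; python3 - <<'E'
from h import *
R=upright(22); home=CORNER-29*XJ-29*YJv
g=home+np.array([0,0,71]); to(R,g+R[:,2]*18.7+np.array([0,0,100])-60*XJ-60*YJv)
E
```

```text
t: 6.18
tcp_pos: [493.1, -95.6, 211.4]
orientation: [[0.918, 0.359, -0.166], [0.394, -0.871, 0.293], [-0.039, -0.334, -0.942]]
contact_force: [0.1, 0.2, -3.0]
gripper_width: 57.1
t 6.1833 shift m [ 0.104 -0.276  0.135] rot [ 0.657  0.672 -1.516] deg 102.2 J [-0.383  0.187  1.327  0.223  1.893  0.832] w 57.09558925424482 F [ 0.091  0.212 -2.975]
```

```bash
python3 -m pendant '0.02 -0.07 -0.01 0.08 0.08 -0.19 0.04;0.05 -0.10 -0.02 0.16 0.16 -0.37 0.04;0.06 -0.14 -0.02 0.22 0.22 -0.5 0.04;0.07 -0.15 -0.02 0.24 0.245 -0.55 0.04;0.07 -0.16 -0.02 0.24 0.245 -0.55 0.04'; python3 - <<'E'
from h import *
R=upright(22); home=CORNER-29*XJ-29*YJv
g=home+np.array([0,0,71]); to(R,g+R[:,2]*18.7+np.array([0,0,100])-60*XJ-60*YJv)
print(status.sense()["tcp_pos"])
E
```

```text
t: 6.6
tcp_pos: [503.5, 69.7, 282.8]
orientation: [[0.642, 0.759, -0.108], [0.659, -0.475, 0.583], [0.391, -0.446, -0.805]]
contact_force: [-0.6, -0.3, -1.2]
gripper_width: 57.6
t 6.6 shift m [ 0.036 -0.053  0.183] rot [ 0.425  0.435 -0.98 ] deg 66.1 J [-0.242  0.101  1.355  0.611  1.912  0.568] w 57.63113342521518 F [-0.595 -0.288 -1.236]
[503.499  69.659 282.807]
```

```bash
python3 -m pendant '0.0 -0.01 0.02 0.08 0.08 -0.19 0.04;0.01 -0.02 0.04 0.16 0.16 -0.37 0.04;0.02 -0.03 0.06 0.22 0.22 -0.5 0.04;0.02 -0.03 0.08 0.24 0.245 -0.55 0.04;0.02 -0.03 0.09 0.24 0.245 -0.55 0.04'; python3 - <<'E'
from h import *
R=upright(22); home=CORNER-29*XJ-29*YJv
g=home+np.array([0,0,71]); to(R,g+R[:,2]*18.7+np.array([0,0,100])-60*XJ-60*YJv)
print(status.sense()["tcp_pos"])
E
```

```text
t: 7.02
tcp_pos: [482.5, 150.9, 229.0]
orientation: [[0.216, 0.953, -0.21], [0.613, 0.035, 0.79], [0.76, -0.299, -0.577]]
contact_force: [-0.5, 1.0, -1.4]
gripper_width: 57.3
t 7.0167 shift m [-0.     0.004  0.094] rot [ 0.194  0.199 -0.456] deg 30.6 J [-0.197  0.182  1.504  0.873  1.867  0.004] w 57.2505116734264 F [-0.535  0.953 -1.399]
[482.524 150.918 229.021]
```

```bash
python3 -m pendant '0 0 0.02 0.06 0.06 -0.13 0.04;0 0 0.04 0.11 0.11 -0.25 0.04;0 0.004 0.06 0.16 0.16 -0.37 0.04;0 0.004 0.08 0.194 0.199 -0.456 0.04;0 0.004 0.094 0.194 0.199 -0.456 0.04'; python3 - <<'E'
from h import *
R=upright(22); home=CORNER-29*XJ-29*YJv
g=home+np.array([0,0,71]); to(R,g+R[:,2]*18.7+np.array([0,0,100])-60*XJ-60*YJv)
print(status.sense()["tcp_pos"])
for n in ["wrist","scene","top"]:
  d=viewer.get_image(n); cv2.imwrite(f"pics/{n}4.png",d["image"])
E
```

```text
t: 7.43
tcp_pos: [465.4, 226.2, 169.9]
orientation: [[-0.155, 0.906, -0.393], [0.337, 0.422, 0.841], [0.929, -0.002, -0.371]]
contact_force: [0.2, -0.0, -2.0]
gripper_width: 57.2
t 7.4333 shift m [ 0.002  0.001 -0.002] rot [-0.004 -0.004 -0.   ] deg 0.3 J [-0.081  0.399  1.493  1.019  1.895 -0.514] w 57.16441988046712 F [ 0.192 -0.042 -2.039]
[465.378 226.151 169.937]
```

View pics/scene4.png

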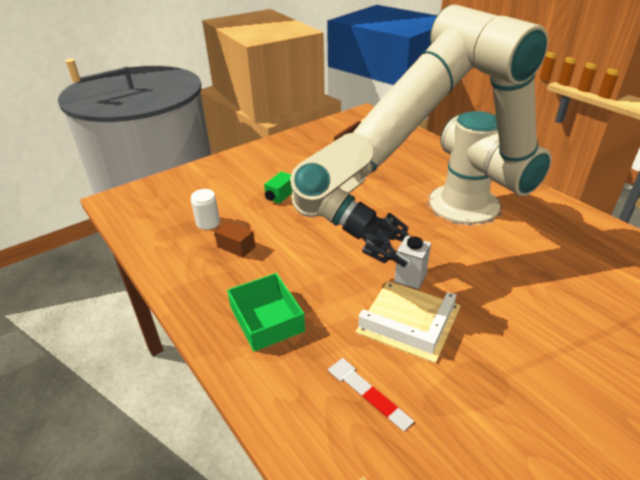

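View pics/wrist4.png

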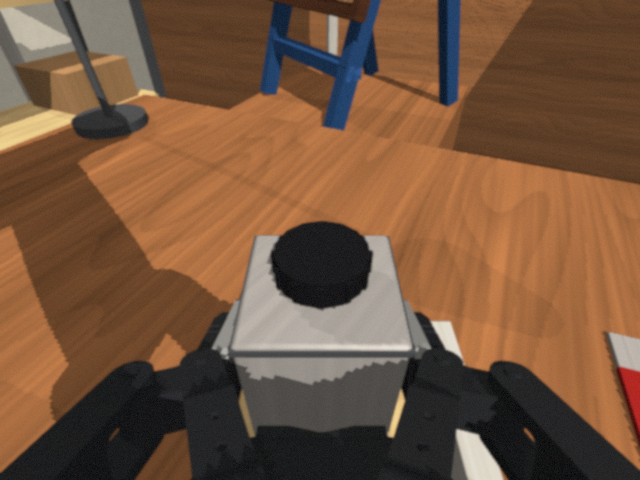

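View pics/top4.png

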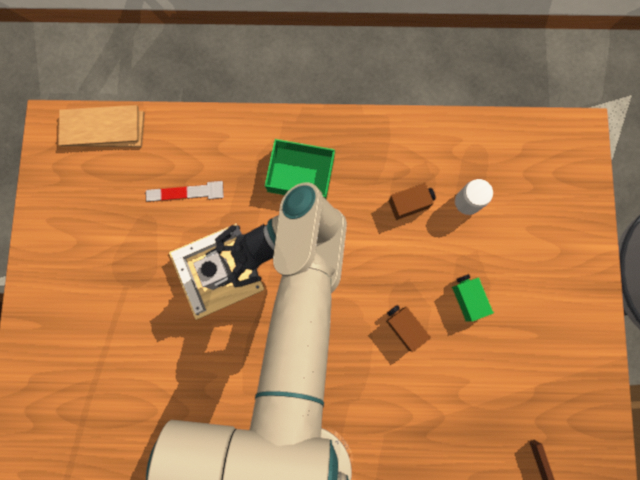

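The tin is upright over the board, with its cap at wrist (322,262). Next I'll measure its exact pose in the hand.

```bash
cat >> h.py <<'E'
def tinpose(cam="wrist"):
    d=viewer.get_image(cam); W=world(d); out=[]
    for r in finder.masks_of("tin",cam):
        col=d["image"][r["pixels"]].astype(float)
        p=W[r["pixels"]]; ok=np.isfinite(p[:,0]); p=p[ok]; col=col[ok]
        if len(p)<200: continue
        out.append((r["confidence"],len(p),np.array(r["extent"])))
        # find top face: grey, the highest dense layer under the cap
        grey=(col.min(1)>75); q=p[grey]
        if len(q)<100: continue
        h,e=np.histogram(q[:,2],bins=np.arange(0,350,4)); zt=e[np.argmax(h)]+2
        t=q[abs(q[:,2]-zt)<8]
        c=np.median(t,0)
        for _ in range(3):
            u,s,vt=np.linalg.svd(t-t.mean(0),full_matrices=False); n=vt[2]*np.sign(vt[2][2]); t=t[abs((t-t.mean(0))@n)<2.5]
        print(cam,r["confidence"],"n top",len(t),"normal",n,"tilt deg",np.degrees(np.arccos(n[2])).round(2),"centre",t.mean(0),"rect",rect(t[:,:2]),"jig-frame xy of rect centre",[ (np.array([*rect(t[:,:2])[0],0])-CORNER)@a for a in (XJ,YJv)], "z", t[:,2].mean())
    return d
E
python3 - <<'E'
from h import *
tinpose("wrist"); tinpose("top"); s=status.sense(); g=s["tcp_pos"]-18.7*s["orientation"][:,2]; print("grasp",g,[(g-CORNER)@a for a in (XJ,YJv,U)])
E
```

```text
wrist 0.75 n top 12318 normal [0.006 0.002 1.   ] tilt deg 0.37 centre [475.738 206.622 199.928] rect ((470.5916442871094, 217.85365295410156), (59.09486389160156, 59.30324935913086), 24.869897842407227) jig-frame xy of rect centre [np.float64(-88.88112859263144), np.float64(-80.04711979084256)] z 199.92753419575584
wrist 0.21 n top 1960 normal [-0.007 -0.004  1.   ] tilt deg 0.44 centre [552.431 275.205  46.222] rect ((542.0151977539062, 297.4226989746094), (22.78926658630371, 119.68946075439453), 25.121967315673828) jig-frame xy of rect centre [np.float64(9.330966732875527), np.float64(-37.77489006243082)] z 46.22182666947217
top 0.56 n top 374 normal [-0.001  0.013  1.   ] tilt deg 0.74 centre [471.577 215.083 202.098] rect ((472.7231140136719, 217.28192138671875), (58.767215728759766, 58.1024169921875), 24.54608726501465) jig-frame xy of rect centre [np.float64(-87.18604237522224), np.float64(-81.46017424695661)] z 202.09840580852958
grasp [474.394 208.85  181.6  ] [np.float64(-89.20544337479981), np.float64(-89.81506332189436), np.float64(172.59950618012482)]
```

```bash
python3 -m pendant '-0.02 0 0.008 -0.004 -0.004 0 0.04;-0.045 0 0.018 -0.004 -0.004 0 0.04;-0.065 0 0.026 -0.004 -0.004 0 0.04;-0.08 0 0.032 -0.004 -0.004 0 0.04;-0.08 0 0.032 -0.004 -0.004 0 0.04'; python3 - <<'E'
from h import *
tinpose("wrist"); s=status.sense(); print(s["contact_force"],s["tcp_pos"]);print(s["orientation"].T@np.stack([XJ,YJv,-U],1)); to(upright(22),s["tcp_pos"])
E
```

```text
t: 8.2
tcp_pos: [466.5, 223.6, 86.0]
orientation: [[-0.155, 0.911, -0.383], [0.346, 0.413, 0.842], [0.925, -0.002, -0.379]]
contact_force: [-0.9, -0.2, -1.8]
gripper_width: 57.3
[-0.119 -0.452 -0.927] [467.854 223.839  89.246]
[[-0.     0.38  -0.925]
 [ 1.    -0.006 -0.003]
 [ 0.007  0.925  0.38 ]]
t 8.3 shift m [0. 0. 0.] rot [0.007 0.006 0.   ] deg 0.5 J [-0.086  0.525  1.507  0.979  1.809 -0.64 ] w 57.176696958893835 F [-0.119 -0.452 -0.927]
```

```bash
python3 -m pendant '-0.006 0 0.002 0.007 0.006 0 0.04;-0.01 0 0.004 0.007 0.006 0 0.04;-0.01 0 0.004 0.007 0.006 0 0.04;-0.01 0 0.004 0.007 0.006 0 0.04'; python3 - <<'E'
from h import *
tinpose("wrist"); s=status.sense(); print(s["contact_force"],s["tcp_pos"],s["orientation"][2])
E
```

```text
t: 8.63
tcp_pos: [468.1, 223.7, 78.7]
orientation: [[-0.158, 0.908, -0.389], [0.34, 0.42, 0.842], [0.927, 0.001, -0.375]]
contact_force: [-0.5, 0.0, -1.9]
gripper_width: 57.2
wrist 0.68 n top 12275 normal [-0.     0.002  1.   ] tilt deg 0.14 centre [477.859 204.938 106.822] rect ((472.59088134765625, 216.2899169921875), (59.151817321777344, 59.24302673339844), 24.493186950683594) jig-frame xy of rect centre [np.float64(-87.72217852043947), np.float64(-82.3052282277901)] z 106.82216023054846
[ 0.199  0.719 -2.021] [468.115 223.752  78.838] [ 0.927  0.001 -0.375]
```

```bash
python3 -m pendant '0.005 0.015 0.012 0 0 0 0.04;0.010 0.03 0.025 0 0 0 0.04;0.014 0.043 0.036 0 0 0 0.04;0.017 0.05 0.042 0 0 0 0.04;0.017 0.05 0.042 0 0 0 0.04'; python3 - <<'E'
from h import *
d=tinpose("wrist"); cv2.imwrite("pics/w5.png",d["image"]);tinpose("top"); s=status.sense(); print(s["contact_force"],s["tcp_pos"],s["orientation"][2])
cv2.imwrite("pics/s5.png",viewer.get_image("scene")["image"])
E
```

```text
t: 9.15
tcp_pos: [494.5, 287.2, 79.3]
orientation: [[-0.16, 0.907, -0.39], [0.339, 0.421, 0.841], [0.927, 0.002, -0.375]]
contact_force: [1.2, -0.8, -1.1]
gripper_width: 57.6
wrist 0.57 n top 12208 normal [-0.001  0.001  1.   ] tilt deg 0.07 centre [504.272 268.405 107.369] rect ((499.1888732910156, 279.15087890625), (59.144813537597656, 58.374122619628906), 24.794158935546875) jig-frame xy of rect centre [np.float64(-37.20995908063474), np.float64(-36.398045832817964)] z 107.36885430911695
top 0.61 n top 294 normal [0.004 0.008 1.   ] tilt deg 0.54 centre [498.96  275.784 106.65 ] rect ((500.0738220214844, 277.9454650878906), (58.78608703613281, 58.322505950927734), 24.560626983642578) jig-frame xy of rect centre [np.float64(-36.91223588977916), np.float64(-37.863486937290176)] z 106.65042560663503
[ 0.4   -0.286 -2.079] [494.338 285.137  78.837] [ 0.927  0.    -0.375]
```

View pics/w5.png

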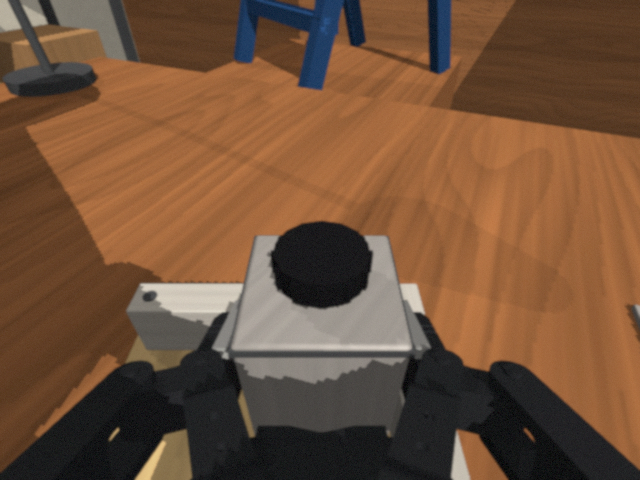

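```bash
python3 -m pendant '-0.0019 0 0.0008 0 0 0 0.04;-0.0019 0 0.0008 0 0 0 0.04;-0.0019 0 0.0008 0 0 0 0.04'; python3 -m pendant '-0.0010 0 0.0004 0 0 0 0.04;-0.0010 0 0.0004 0 0 0 0.04;-0.0010 0 0.0004 0 0 0 0.04'
```

```text
t: 9.65
tcp_pos: [494.4, 284.7, 76.6]
orientation: [[-0.157, 0.908, -0.388], [0.34, 0.418, 0.842], [0.927, 0.0, -0.375]]
contact_force: [-0.5, 0.1, -1.4]
gripper_width: 57.4
t: 9.9
tcp_pos: [494.4, 284.7, 75.4]
orientation: [[-0.157, 0.908, -0.388], [0.34, 0.418, 0.842], [0.927, -0.0, -0.375]]
contact_force: [-0.5, 1.0, -3.0]
gripper_width: 57.4
```

```bash
python3 -m pendant '-0.0010 0 0.0004 0 0 0 0.04;-0.0010 0 0.0004 0 0 0 0.04;-0.0010 0 0.0004 0 0 0 0.04'; python3 -m pendant '-0.0010 0 0.0004 0 0 0 0.04;-0.0010 0 0.0004 0 0 0 0.04;-0.0010 0 0.0004 0 0 0 0.04'
```

```text
t: 10.15
tcp_pos: [494.5, 284.7, 75.2]
orientation: [[-0.157, 0.908, -0.388], [0.339, 0.419, 0.842], [0.928, 0.001, -0.374]]
contact_force: [-0.6, -1.4, 3.8]
gripper_width: 57.6
t: 10.4
tcp_pos: [494.6, 284.7, 75.1]
orientation: [[-0.158, 0.908, -0.388], [0.338, 0.419, 0.843], [0.928, 0.002, -0.373]]
contact_force: [-1.2, -2.0, 6.1]
gripper_width: 57.0
```

```bash
python3 -m pendant '0 0.002 0 0 0 0 0.04;0 0.004 0 0 0 0 0.04;0 0.006 0 0 0 0 0.04;0 0.006 0 0 0 0 0.04'; python3 -m pendant '0 0.001 0 0 0 0 0.04;0 0.002 0 0 0 0 0.04;0 0.002 0 0 0 0 0.04'
```

```text
t: 10.73
tcp_pos: [500.4, 287.5, 75.2]
orientation: [[-0.158, 0.908, -0.388], [0.338, 0.419, 0.843], [0.928, 0.002, -0.373]]
contact_force: [0.6, -0.6, 2.2]
gripper_width: 57.5
t: 10.98
tcp_pos: [501.5, 288.1, 75.2]
orientation: [[-0.157, 0.907, -0.39], [0.337, 0.421, 0.842], [0.928, 0.001, -0.372]]
contact_force: [-5.1, -2.1, 4.0]
gripper_width: 57.1
```

```bash
python3 -m pendant '0.0008 0 0.0019 0 0 0 0.04;0.0015 0 0.0037 0 0 0 0.04;0.0023 0 0.0056 0 0 0 0.04;0.0023 0 0.0056 0 0 0 0.04'; python3 -m pendant '0.0008 0 0.0019 0 0 0 0.04;0.0008 0 0.0019 0 0 0 0.04;0.0008 0 0.0019 0 0 0 0.04'
```

```text
t: 11.32
tcp_pos: [498.8, 293.9, 75.2]
orientation: [[-0.157, 0.907, -0.391], [0.337, 0.421, 0.842], [0.928, 0.001, -0.372]]
contact_force: [-0.9, -1.8, 2.9]
gripper_width: 57.3
t: 11.57
tcp_pos: [497.8, 296.0, 75.2]
orientation: [[-0.157, 0.907, -0.391], [0.337, 0.421, 0.842], [0.928, 0.001, -0.372]]
contact_force: [-2.2, -1.0, 1.2]
gripper_width: 57.4
```

```bash
python3 -m pendant '0.0008 0 0.0019 0 0 0 0.04;0.0008 0 0.0019 0 0 0 0.04;0.0008 0 0.0019 0 0 0 0.04'; python3 - <<'E'
from h import *
F=status.sense()["contact_force"]; print("F jig",[F@a for a in (XJ,YJv,U)])
tinpose("wrist")
E
```

```text
t: 11.82
tcp_pos: [497.6, 296.5, 75.4]
orientation: [[-0.158, 0.907, -0.39], [0.339, 0.421, 0.842], [0.928, 0.001, -0.374]]
contact_force: [0.5, -13.8, 4.6]
gripper_width: 57.2
F jig [np.float64(-5.326740499673741), np.float64(-12.774411705408783), np.float64(4.640574506795754)]
wrist 0.76 n top 12129 normal [-0.001  0.003  1.   ] tilt deg 0.18 centre [507.394 277.564 103.443] rect ((502.3816833496094, 288.619873046875), (59.226661682128906, 58.18235778808594), 24.588226318359375) jig-frame xy of rect centre [np.float64(-30.339808705254192), np.float64(-29.141537035530764)] z 103.44291864761394
wrist 0.65 n top 4151 normal [ 0.    -0.009  1.   ] tilt deg 0.53 centre [422.994 290.692  46.104] rect ((471.53961181640625, 277.740966796875), (167.61184692382812, 97.35456085205078), 24.489791870117188) jig-frame xy of rect centre [np.float64(-62.90072651569616), np.float64(-26.080391988795654)] z 46.10393365296342
```

```bash
python3 -m pendant '0.0004 0.002 0.002 0 0 0 0.04;0.0004 0.002 0.002 0 0 0 0.04;0.0004 0.002 0.002 0 0 0 0.04;0.0004 0.002 0.002 0 0 0 0.04;0.0004 0.002 0.002 0 0 0 0.04'; python3 - <<'E'
from h import *
for i in range(3):
    viewer.get_image("wrist"); s=status.sense(); F=s["contact_force"]; print("F jig",[round(float(F@a),1) for a in (XJ,YJv,U)],s["tcp_pos"],s["joint_velocities"])
for c in ("wrist","top"): d=tinpose(c); cv2.imwrite(f"pics/{c}6.png",d["image"])
cv2.imwrite("pics/s6.png",viewer.get_image("scene")["image"][230:400,320:500].repeat(3,0).repeat(3,1))
E
```

```text
t: 12.33
tcp_pos: [497.7, 296.6, 75.4]
orientation: [[-0.156, 0.906, -0.393], [0.34, 0.423, 0.84], [0.928, -0.002, -0.374]]
contact_force: [-10.1, -23.9, 11.1]
gripper_width: 57.5
F jig [-18.8, -18.1, 11.0] [497.725 296.624  75.422] [ 0.    -0.     0.001  0.003  0.001 -0.   ]
F jig [-18.9, -17.2, 11.5] [497.762 296.601  75.457] [ 0.001  0.     0.    -0.001 -0.    -0.   ]
F jig [-18.7, -17.1, 11.1] [497.742 296.598  75.412] [ 0.     0.001 -0.    -0.001  0.     0.   ]
wrist 0.87 n top 12137 normal [0.003 0.005 1.   ] tilt deg 0.32 centre [507.625 277.728 103.503] rect ((502.626220703125, 288.6641540527344), (59.15303421020508, 58.915809631347656), 24.810026168823242) jig-frame xy of rect centre [np.float64(-30.09924944295214), np.float64(-29.20391143785284)] z 103.50327129100438
top 0.8 n top 271 normal [-0.011  0.016  1.   ] tilt deg 1.08 centre [502.353 286.91  103.184] rect ((503.3277587890625, 288.0060119628906), (57.98539733886719, 56.89179229736328), 25.238290786743164) jig-frame xy of rect centre [np.float64(-29.738468038335434), np.float64(-30.09561961574937)] z 103.1843171606575
```

View pics/wrist6.png

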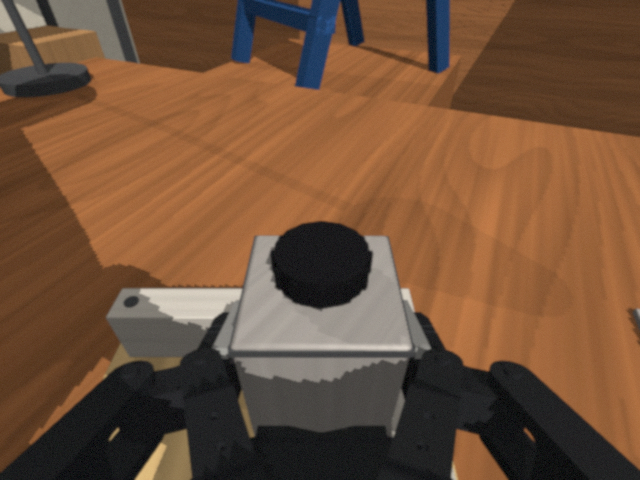

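View pics/s6.png

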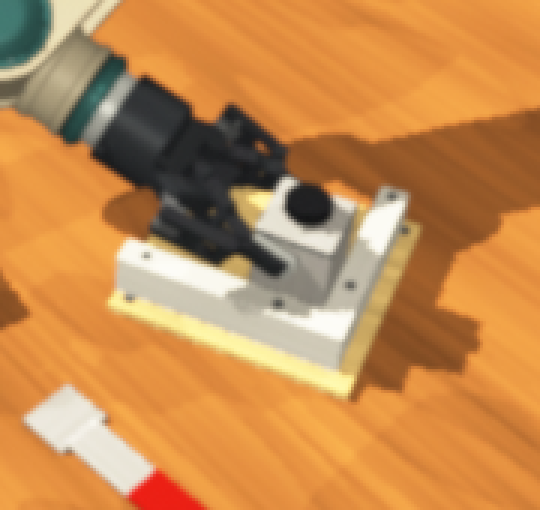

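```bash
python3 - <<'E'
from cell import bot
print(bot.sign_off())
E
```

```text
the job is handed in; nothing more can be done
None
```

I stood the bare-metal tin upright, set it on the jig's base board and pressed it into the corner. I then handed the job in with the fingers still gripping and pressing, and no verdict came back.

**Force:** just before hand-in, the arm read steady reaction forces of about 19 N from the far fence and 17 N from the side fence. The force upward was about 11 N. The arm was at rest at about 12.5 s, with the grip at about 57 mm. These are wrist readings, not direct contact forces, so a few newtons of each could be friction on the board.

**Position:** the measured tin centre was within about 1.1 mm of home in both cameras. The wrist view gave (-30.1, -29.2) mm in the jig's axes and the top view gave (-29.7, -30.1) mm.

**Squareness and height:** the tin measured within about 0.01 rad of square and about 0.006 rad from vertical in the wrist camera. The top camera gave 0.019 rad of tilt, from only a few pixels. Depth puts the underside about 0.5–1 mm below the board surface, which is within calibration error.

I kept clear of the bystanders and look-alikes, and they look unmoved in the pictures from the carry. I did not measure their positions again at the end.

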